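Put the ski-tuning kit into its fitted trays

TASK

Put the ski-tuning kit away in its fitted trays on the bench: the blue wax in the blue-lined tray, the red wax in the red-lined tray, the drill-bit block upright in the cork-lined tray and the grey abrasive roll in the white-lined tray. Each must lie lengthwise in its tray, flat on the bottom and wholly inside the rim, and be let go. Leave the masking tape and the blue-handled cutters where they are.

Things in the scene. Friction and masses are not known exactly. Their poses are not given: they have to be found in the camera images.
- blue_wax_center (a point): blue block of wax lying flat, loose; 42 mm along its x, 85 mm along its y, 22 mm high (z). The point is its centre, 11 mm above its underside. About 90 g
- red_wax_center (a point): pinkish red half-used block of wax lying flat, loose; 42 mm along its x, 60 mm along its y, 22 mm high (z). The point is its centre, 11 mm above its underside. About 60 g
- drill_bits_center (a point): wooden block with a row of steel drill bits standing in it, loose; the block is 26 mm along its x, 70 mm along its y, 24 mm high; the bits stand up along its middle line (y) to 69 mm and cannot be felt or gripped: grip the wood. The point is the centre of the wooden block, 12 mm above its underside. About 70 g
- grey_roll_center (a point): dark brownish grey roll of abrasive cloth lying on its side, loose; 101 mm long along its x, 58 mm wide (y) and 58 mm high (z); it does not roll. The point is its centre, 29 mm above its underside. About 200 g
- blue_tray: shallow black-rimmed tray, lined blue, fixed to the bench, made for the blue wax. Recess 58 mm along its x by 101 mm along its y (8 mm more than its item on every side), outside 72 x 115 mm. Origin: centre of its underside, on the bench; z up; recess floor 3 mm and rim top 7 mm above the bench; rim 7 mm wide
- red_tray: shallow black-rimmed tray, lined red, fixed to the bench, made for the red wax. Recess 58 mm along its x by 76 mm along its y (8 mm more than its item on every side), outside 72 x 90 mm. Origin: centre of its underside, on the bench; z up; recess floor 3 mm and rim top 7 mm above the bench; rim 7 mm wide
- cork_tray: shallow black-rimmed tray, lined with light brown cork, the narrowest, fixed to the bench, made for the drill-bit block. Recess 42 mm along its x by 86 mm along its y (8 mm more than its item on every side), outside 56 x 100 mm. Origin: centre of its underside, on the bench; z up; recess floor 3 mm and rim top 7 mm above the bench; rim 7 mm wide
- white_tray: shallow black-rimmed tray, lined white, the largest; its long side is its x, fixed to the bench, made for the grey roll. Recess 117 mm along its x by 74 mm along its y (8 mm more than its item on every side), outside 131 x 88 mm. Origin: centre of its underside, on the bench; z up; recess floor 3 mm and rim top 7 mm above the bench; rim 7 mm wide
- masking_tape_center (a point): bystander: cream roll of masking tape lying flat at the right of the work, 75 mm across, 19 mm high; the point is its centre. Not to be moved
- cutters_center (a point): bystander: pliers with blue handles lying flat at the left of the work, 181 x 58 x 12 mm, long along their x; the point is their centre. Not to be moved. (Solid surroundings, fixed: a wall rack of screwdrivers all along the back of the work, from about x = 0.74 m on and up to about 0.3 m above the bench, so wide joint-space sweeps of the wrist can hit it; a ski with a drill jig along the front of the bench, up to about x = 0.37 m and 0.2 m high)
Things that resemble listed ones, but are neither listed nor needed, are in the scene too. What is shaped like the part that bears grey_roll_center but yellow is not meant. What is shaped like the part that bears drill_bits_center but pink is not meant.

How it is judged:
At the end, for the whole second after the job is handed in: Each of the four items is at rest in its own tray: centre within 9.5 mm of the tray's centre along both of the tray's x and y, height within 2 mm of lying on the recess floor, long side within 0.3 rad of the tray's long side (either way round); the drill-bit block stands upright within 0.1 rad (x of blue_wax_center in the frame of blue_tray between -0.0095 and 0.0095 m and y of blue_wax_center in the frame of blue_tray between -0.0095 and 0.0095 m and z of blue_wax_center in the frame of blue_tray between 0.012 and 0.016 m and angle between the y axis of blue_wax_center and the y axis of blue_tray, either way round below 0.3 rad and linear speed of each of blue_wax, red_wax, drill_bits, grey_roll below 0.02 m/s and x of red_wax_center in the frame of red_tray between -0.0095 and 0.0095 m and y of red_wax_center in the frame of red_tray between -0.0095 and 0.0095 m and z of red_wax_center in the frame of red_tray between 0.012 and 0.016 m and angle between the y axis of red_wax_center and the y axis of red_tray, either way round below 0.3 rad and x of drill_bits_center in the frame of cork_tray between -0.0095 and 0.0095 m and y of drill_bits_center in the frame of cork_tray between -0.0095 and 0.0095 m and z of drill_bits_center in the frame of cork_tray between 0.013 and 0.017 m and angle between the y axis of drill_bits_center and the y axis of cork_tray, either way round below 0.3 rad and x of grey_roll_center in the frame of white_tray between -0.0095 and 0.0095 m and y of grey_roll_center in the frame of white_tray between -0.0095 and 0.0095 m and z of grey_roll_center in the frame of white_tray between 0.03 and 0.034 m and angle between the x axis of grey_roll_center and the x axis of white_tray, either way round below 0.3 rad and angle between drill_bits_center's own z axis and vertical below 0.1 rad); the robot touches nothing.
It fails at once if the masking tape was moved more than 25 mm (distance of masking_tape_center from where it was at the start of the episode above 0.025 m).
It fails at once if the cutters were moved more than 25 mm (distance of cutters_center from where it was at the start of the episode above 0.025 m).
It also fails if it takes over 112 s, if anything falls off the work surface, if the arm or the gripper's body presses on something with over 40 N, if the wrist force passes 120 N, or if a joint passes its speed limit or range.

ROBOT

A 7-joint arm with a two-finger parallel gripper is mounted at the origin on a cart in front of the work surface, level with it; the furniture and walls round the work are solid. World frame = base frame: x ahead of the robot, y to its left, z up, the work surface at z = 0. Lengths are in m, angles in rad, forces in N, time in s.
With the tool pointing down it reaches from about 0.425 to 0.925 m from the base axis. Payload 6.8 kg.
Tool frame: the origin (TCP) lies between the finger pads; the fingertips stand 11 mm ahead of it and the grasp point (between the pads) lies 8 mm behind it (tips_ahead is the distance from the TCP to the fingertips, in m); z points along the fingers, y is the line along which they close (so a half turn about z gives the same grasp; the last joint's range is limited). The gripper opens to 88 mm and grips with 3 to 60 N. Pads are 20 mm wide; open, the fingers measure 115 mm over their backs; the gripper's body (75 mm by 178 mm) begins 61 mm behind the grasp point.
Start: joints at [-1.255, 0.477, 0.022, 1.555, -0.011, 1.109, -0.083], TCP at [0.278, 0.615, 0.234] pointing down, gripper open.
Joint ranges: [-2.96, 2.96], [-0.34, 2.1], [-1.41, 1.46], [0.24, 2.44], [-1.37, 4.51], [0.17, 1.92], [-2.96, 2.96]. Speed limits (rad/s): [2.39, 2.39, 3.14, 3.14, 3.14, 3.14, 3.14].

INTERFACE

Orientations are given as a 3x3 rotation matrix whose columns are the frame's x, y, z axes.
In Python, from rig import state, get_image, hand_in, tips_ahead gives the robot as it stands.
- The arm moves only by the tool servo_tool, never from a script. Its argument "motion" is text: rows parted by semicolons, each of 6 numbers parted by spaces: the shift along the tool's x, y, z as a fraction of full scale, then the turn, a rotation vector about the tool's x, y, z as a fraction of full scale. A call has 1 to 5 rows; each row is the pose to reach, as a shift and turn from the pose commanded when the call began, along the tool's axes at that moment, turning the shorter way round; what a row does not reach only later rows make up. Full scale, the value 1, is 0.5 m for a shift and pi rad for a turn. A row lasts 1/12 s, in which the tool goes at most 41.7 mm and 7.16 degrees, less where a joint would pass 70% of its speed; a pose out of reach is approached as far as the arm can. A call with a number of a shift or a turn outside -1 to 1 is refused whole. A call with a gripper value outside its range is refused whole. "grip" is the closure, from 0 (fully open) to 1 (shut), set as the call begins (left out, the last holds). The fingers move at their own pace and stop on an object; "grip_force" is the grip in N (left out, the last holds). Time passes only in rows, so rows that repeat a pose let the fingers close. It gives the time, the measured TCP pose, the force, the opening and the grip force at its end, in the units of the state.
- state(): the state, without advancing time (a new reading comes with each control period).
- get_image(name): name is "side" or "top" or "wrist"; returns a dict with "frame" (400x640x3 uint8, red, green, blue), "mtx" (3x3 intrinsics, pixels), "k1" (the pictures are not rectified: a ray, as slopes to the right and down, at radius r is drawn at 1 + k1 r^2 times it, then the intrinsics apply), "pose" (4x4, takes a point from camera to world coordinates). Camera axes: x right, y up, looking along -z (the intrinsics and any distortion apply to the point x, -y, -z); pixel columns grow to the right and rows downward; lengths in m; the calibration is good to about 2 mm. A picture is of the moment at which its call begins. There is no depth.
- hand_in(): hands the job in; it is judged then, once.
The state is a dict: "time_s": time; "qpos": joint angles; "dq": joint speeds; "effort": joint torques, N m; "eef_pos": TCP position; "ee_rot": TCP orientation; "force": force on the tool from outside, world axes, zero at the start; "torque": the same for the moment, N m; "width": finger opening in m; "grip_force": force on a finger pad.
Only numpy, scipy, OpenCV 4.12 (cv2) and the standard library are available. Lean on these libraries where they do the work, as an engineer would, in place of code of your own. Each camera call takes 0.05 s, during which the arm holds its last target. There are 200 camera calls.

## Working session

There is one attempt and no reset: what is moved stays moved. The work goes in short steps, Python scripts to look and compute and a tool call to move; the robot and the scene stay as the last step left them, time stands still between calls to the robot, and variables do not carry over. Pictures are saved under pics/ and viewed, at most 14 in all, crops included, and the job is handed in when it is done.

Besides the shell and the picture viewer there is one more tool, called after "Call:" in YAML: its name, and indented under it one key for each argument. servo_tool: Moves the arm, as the interface text tells. Its arguments: {"type":"object","properties":{"motion":{"type":"string"},"grip":{"type":"number"},"grip_force":{"type":"number"}},"required":["motion"]}

```bash
ls; mkdir -p pics; python3 - <<'E'
from rig import *
import cv2
s=state(); print({k:(v if not hasattr(v,'tolist') else v.tolist()) for k,v in s.items()}, tips_ahead)
for n in ['top','side']:
    g=get_image(n); cv2.imwrite(f'pics/{n}0.png',g['frame'][...,::-1]); print(n,g['mtx'],g['k1'],g['pose'])
E
```

```text
pics
{'time_s': 0.0, 'qpos': [-1.2550875786078441, 0.4777849899426234, 0.022349588124927225, 1.5564047020117269, -0.011452816277632245, 1.1092837824476147, -0.08310207595235462], 'dq': [-0.0004942853610179518, -0.00015829908228707628, -4.473331168966806e-05, 0.000354973270485382, 0.00024073427773659792, -0.00042020912810614614, -0.0012487049801731469], 'effort': [0.0009370196130475961, -58.287248611450195, 1.5351129323244095, -27.25942611694336, -0.05424973089247942, 0.017010283190757036, 0.0001539485492685344], 'eef_pos': [0.2773837900478502, 0.6147622812592238, 0.23271177758332892], 'ee_rot': [[-0.911542595597125, 0.4112052847759107, -0.0005569420242166646], [0.41120562440354136, 0.9115410975866076, -0.001661887329616009], [-0.00017570130859363443, -0.0017438987828526356, -0.9999984639718631]], 'force': [-0.8842677798372691, 0.7044598057045606, -0.38587412846451363], 'torque': [0.06331778762976879, -0.0040629969722295696, 0.031123713467763683], 'grip_force': 0.0, 'width': 0.08748861150974233} 0.011
top [[461.31462976   0.         319.93819819]
 [  0.         461.31462976 199.79932197]
 [  0.           0.           1.        ]] 0.028537537232213653 [[ 2.57501173e-02  9.98086443e-01 -5.62172981e-02  4.81659550e-01]
 [-9.99667550e-01  2.57831462e-02 -1.37821938e-04  7.06311118e-03]
 [ 1.31190061e-03  5.62021576e-02  9.98418548e-01  1.45906580e+00]
 [ 0.00000000e+00  0.00000000e+00  0.00000000e+00  1.00000000e+00]]
side [[465.3443049    0.         314.98501853]
 [  0.         465.3443049  201.87606596]
 [  0.           0.           1.        ]] -0.13228992150213298 [[-0.97272061  0.06179135 -0.22359885  0.19177553]
 [-0.23058333 -0.36313976  0.90275182  1.52746056]
 [-0.02541538  0.92968347  0.36748158  0.6544943 ]
 [ 0.          0.          0.          1.        ]]
```

View pics/top0.png

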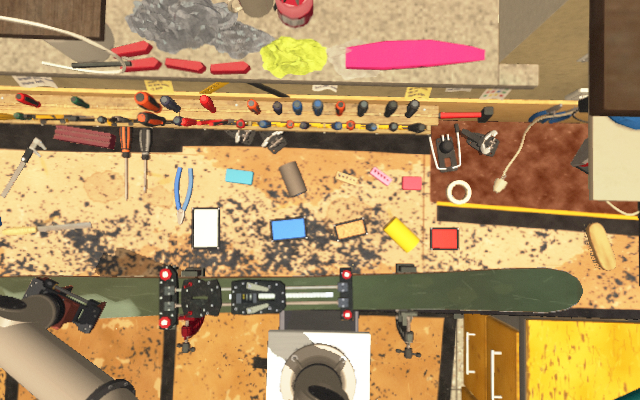

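View pics/side0.png

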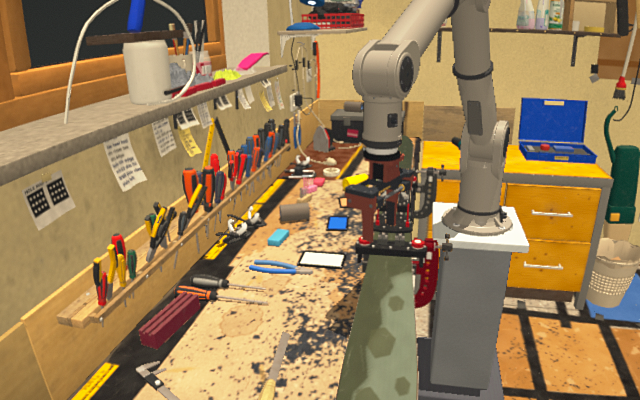

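The top picture shows these candidates by pixel:
- **Blue:** wax at (239,176), tray at (289,229).
- **Rolls:** grey at (292,178), yellow decoy at (402,234).
- **Drill blocks:** wooden at (348,178), pink decoy at (381,175).
- **Red:** wax at (412,183), tray at (445,239).
- **Other trays:** cork at (350,229), white at (206,228).
- **Bystanders:** tape at (459,191), cutters at (183,190).

The side picture shows the arm behind the ski, with the bench items running from (320,260) to (320,180). Next is one close crop and the measurements.

```bash
cat > h.py <<'E'
import numpy as np, cv2
from rig import *
def ray(g,uv):
    K=g['mtx'];k=g['k1']
    p=cv2.undistortPoints(np.array(uv,float).reshape(-1,1,2),K,np.array([k,0,0,0,0.]))[:,0]
    d=np.c_[p[:,0],-p[:,1],-np.ones(len(p))]@g['pose'][:3,:3].T
    return g['pose'][:3,3],d
def onplane(g,uv,z):
    o,d=ray(g,uv); return (o+d*((z-o[2])/d[:,2])[:,None])[:,:2]
def rect(g,mask,z,win):
    """min-area rect in world plane z of largest blob in window (u0,v0,u1,v1)"""
    m=np.zeros_like(mask);u0,v0,u1,v1=win;m[v0:v1,u0:u1]=mask[v0:v1,u0:u1]
    c=max(cv2.findContours(m,cv2.RETR_EXTERNAL,cv2.CHAIN_APPROX_NONE)[0],key=cv2.contourArea)
    w=onplane(g,c.reshape(-1,2),z).astype(np.float32)
    ctr,sz,_=cv2.minAreaRect(w); b=cv2.boxPoints(cv2.minAreaRect(w))
    e=[b[1]-b[0],b[2]-b[1]]; L=max(e,key=np.linalg.norm)
    a=np.arctan2(L[1],L[0]); a=(a+np.pi/2)%np.pi-np.pi/2
    return np.round(ctr,4),np.round(sorted(sz),4),round(float(a),3)
E
python3 - <<'E'
from h import *
g=get_image('top');f=g['frame'];cv2.imwrite('pics/crop0.png',cv2.resize(f[150:265,160:480][...,::-1],None,fx=2.5,fy=2.5,interpolation=cv2.INTER_CUBIC))
hsv=cv2.cvtColor(f,cv2.COLOR_RGB2HSV)
for n,u,v in [('bwax',239,176),('btray',289,229),('grey',292,178),('wood',341,176),('wood',348,178),('cork',350,229),('rwax',412,183),('rtray',445,239),('white',206,228),('rim',193,228),('bench',320,205)]: print(n,hsv[v,u],f[v,u])
E
```

```text
bwax [ 92 103 235] [140 230 235]
btray [103 126 253] [128 200 253]
grey [ 16  85 183] [183 154 122]
wood [ 20 110 246] [246 212 140]
wood [ 23 100 252] [252 229 153]
cork [ 21 123 254] [254 216 131]
rwax [179 130 255] [255 125 130]
rtray [  3 175 255] [255  96  80]
white [ 30   2 255] [255 255 253]
rim [ 0 35 44] [44 38 38]
bench [ 20 105 248] [248 215 146]
```

View pics/crop0.png

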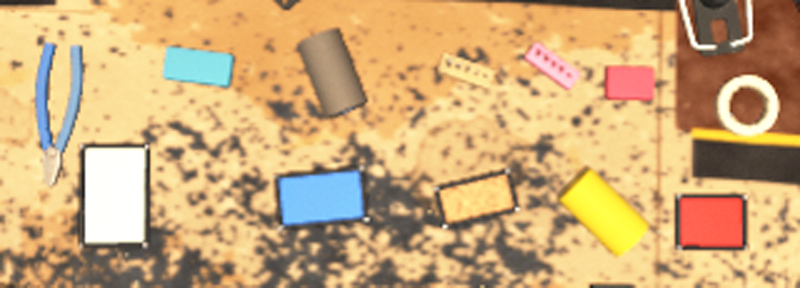

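The crop (2.5x, origin 160,150) confirms the choices: light blue wax (198,66), brown-grey roll (332,72), wooden block with dots (467,68), pinkish red wax (630,83), with the pink block and yellow roll as decoys.

```bash
python3 - <<'E'
from h import *
g=get_image('top');hsv=cv2.cvtColor(g['frame'],cv2.COLOR_RGB2HSV)
I=lambda lo,hi:cv2.inRange(hsv,lo,hi)
R=I((165,90,100),(180,255,255))|I((0,140,100),(8,255,255))
grey=I((0,20,50),(25,105,215))
for n,m,z,w in [('bwax',I((80,70,80),(100,255,255)),.022,(222,160,256,192)),('btray',I((98,90,80),(115,255,255)),.003,(268,214,310,244)),
 ('rwax',R,.022,(398,172,425,193)),('rtray',R,.003,(428,224,462,252)),('white',I((0,0,200),(180,40,255)),.003,(190,205,222,252)),
 ('grey',cv2.morphologyEx(grey,cv2.MORPH_OPEN,np.ones((3,3))),.04,(275,158,312,200)),('cork',I((12,60,150),(30,255,255)),.003,(334,219,367,240))]:
    try: print(n,*rect(g,m,z,w))
    except Exception as e: print(n,e)
U=lambda a:np.array(a)/2.5+[160,150]-.3
print('wood',onplane(g,U([[467,68],[441,53],[493,83]]),.024).round(4).tolist())
print('cork c',onplane(g,U([[435,188],[512,171],[518,207],[444,225],[477,198]]),.007).round(4).tolist())
print('tape,cut',onplane(g,U([[748,105],[52,165],[60,45]]),.01).round(4).tolist())
print('yellow pink',onplane(g,U([[604,211],[552,66]]),.03).round(4).tolist())
g=get_image('wrist');print(g['mtx'],g['k1'],g['pose'])
E
```

```text
bwax [0.6296 0.2617] [0.0394 0.0831] 1.461
btray [0.4698 0.1051] [0.061  0.1045] -1.446
rwax [ 0.6225 -0.2772] [0.0376 0.0593] -1.545
rtray [ 0.452  -0.3854] [0.0595 0.0761] -1.544
white [0.467  0.3647] [0.0722 0.1164] 0.039
grey [0.6241 0.0948] [0.0563 0.1033] 0.399
cork [ 0.4734 -0.0904] [0.0442 0.088 ] -1.301
wood [[0.6362, -0.0739], [0.6542, -0.0409], [0.6183, -0.1067]]
cork c [[0.4856, -0.038], [0.5094, -0.1343], [0.4644, -0.1428], [0.4395, -0.0504], [0.4744, -0.0911]]
tape,cut [[0.6, -0.4286], [0.5021, 0.4424], [0.6534, 0.4387]]
yellow pink [[0.4626, -0.2466], [0.6408, -0.1792]]
[[301.48282779   0.         322.79931372]
 [  0.         301.48282779 199.64163648]
 [  0.           0.           1.        ]] -0.0032777315477544007 [[ 0.41091497 -0.87519961 -0.25529301  0.2075271 ]
 [ 0.91167272  0.39407036  0.11645342  0.64751751]
 [-0.00131657 -0.28059613  0.95982502  0.38455537]
 [ 0.          0.          0.          1.        ]]
```

```bash
cat >> h.py <<'E'
from scipy.spatial.transform import Rotation as Rot
def down(a): # tool x at world angle a, z down
    c,s=np.cos(a),np.sin(a); return np.array([[c,s,0],[s,-c,0],[0,0,-1.]])
def plan(*wps):
    """waypoints (x,y,z,angle): prints calls' numbers (shift/0.5, turn/pi in tool axes)"""
    s=state();p=np.array(s['eef_pos']);R=np.array(s['ee_rot'])
    for x,y,z,a in wps:
        t=np.array([x,y,z]);T=down(a)
        d=np.linalg.norm(t-p);th=(Rot.from_matrix(R.T@T)).magnitude()
        n=max(1,int(np.ceil(max(d/.19,th/.58))))
        for i in range(n):
            f=1/(n-i)
            sh=np.round(R.T@(t-p)*f/.5,3);rv=np.round(Rot.from_matrix(R.T@T).as_rotvec()*f/np.pi,3)
            rows=max(np.linalg.norm(sh)*500/41.7,np.linalg.norm(rv)*180/7.16)
            print(i,'|',*(sh+0.),*(rv+0.),'| rows %.1f'%rows)
            p=p+R@sh*.5;R=R@Rot.from_rotvec(rv*np.pi).as_matrix()
E
python3 - <<'E'
from h import *
plan((.45,.45,.25,2.0),(.59,.262,.16,1.461))
E
```

```text
0 | -0.225 -0.08 -0.017 0.0 0.0 0.114 | rows 2.9
1 | -0.239 0.005 -0.016 0.0 0.0 0.114 | rows 2.9
0 | -0.229 0.049 0.09 0.0 0.0 0.086 | rows 3.0
1 | -0.208 0.108 0.09 0.0 0.0 0.086 | rows 3.0
```

Call:
servo_tool:
  motion: "-0.225 -0.08 -0.017 0 0 0.114; -0.225 -0.08 -0.017 0 0 0.114; -0.225 -0.08 -0.017 0 0 0.114; -0.225 -0.08 -0.017 0 0 0.114"
  grip: 0

```text
time_s: 0.58
eef_pos: [0.3721, 0.5256, 0.2431]
ee_rot: [[-0.697, 0.717, 0.005], [0.717, 0.697, -0.003], [-0.005, 0.002, -1.0]]
force: [0.8, -0.6, -0.1]
width: 0.0878
grip_force: 0.0
```

Call:
servo_tool:
  motion: "-0.239 0.005 -0.016 0 0 0.114; -0.239 0.005 -0.016 0 0 0.114; -0.239 0.005 -0.016 0 0 0.114; -0.239 0.005 -0.016 0 0 0.114"

```text
time_s: 0.92
eef_pos: [0.4577, 0.4426, 0.2512]
ee_rot: [[-0.402, 0.915, 0.005], [0.915, 0.402, -0.003], [-0.005, 0.003, -1.0]]
force: [1.1, -0.6, -0.6]
width: 0.088
grip_force: 0.0
```

Call:
servo_tool:
  motion: "-0.229 0.049 0.09 0 0 0.086; -0.229 0.049 0.09 0 0 0.086; -0.229 0.049 0.09 0 0 0.086; -0.229 0.049 0.09 0 0 0.086"

```text
time_s: 1.25
eef_pos: [0.5243, 0.3467, 0.2026]
ee_rot: [[-0.149, 0.989, -0.0], [0.989, 0.149, -0.007], [-0.007, -0.001, -1.0]]
force: [0.2, -1.3, 0.2]
width: 0.0877
grip_force: 0.0
```

Call:
servo_tool:
  motion: "-0.208 0.108 0.09 0 0 0.086; -0.208 0.108 0.09 0 0 0.086; -0.208 0.108 0.09 0 0 0.086; -0.208 0.108 0.09 0 0 0.086; -0.208 0.108 0.09 0 0 0.086"

```text
time_s: 1.67
eef_pos: [0.591, 0.2592, 0.1591]
ee_rot: [[0.113, 0.994, -0.001], [0.994, -0.113, -0.002], [-0.002, -0.001, -1.0]]
force: [-0.6, 1.1, 0.3]
width: 0.088
grip_force: 0.0
```

```bash
python3 - <<'E'
from h import *
g=get_image('wrist');cv2.imwrite('pics/w1.png',g['frame'][...,::-1]);hsv=cv2.cvtColor(g['frame'],cv2.COLOR_RGB2HSV)
print(rect(g,cv2.inRange(hsv,(80,70,80),(100,255,255)),.022,(0,0,640,400)))
plan((.6296,.2617,.10,1.461),(.6296,.2617,.019,1.461))
E
```

```text
(array([0.6285, 0.2658]), array([0.0413, 0.0837]), 1.471)
0 | 0.008 0.079 0.119 0.0 0.0 0.0 | rows 1.7
0 | 0.0 0.0 0.162 0.0 0.0 0.0 | rows 1.9
```

View pics/w1.png

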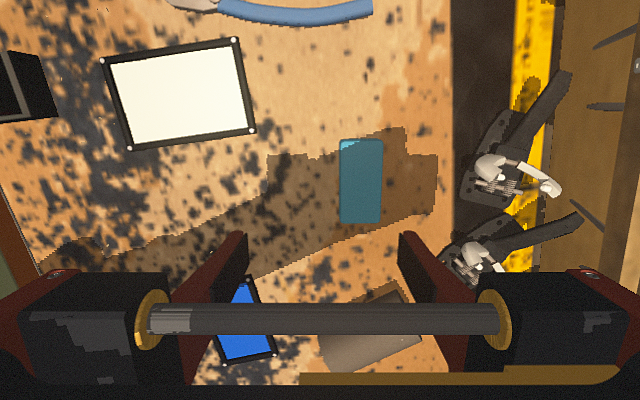

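The wrist picture shows the blue wax clear at (361,180) between the open fingers, the white tray at (180,92) and part of the blue tray at (245,320). I'll check the top camera for bias against the wrist and side views.

```bash
python3 - <<'E'
from h import *
g=get_image('wrist');hsv=cv2.cvtColor(g['frame'],cv2.COLOR_RGB2HSV)
print('white wrist',rect(g,cv2.inRange(hsv,(0,0,215),(180,45,255)),.003,(90,30,265,155)))
g=get_image('side');hsv=cv2.cvtColor(g['frame'],cv2.COLOR_RGB2HSV)
print('bwax side',rect(g,cv2.inRange(hsv,(80,80,80),(98,255,255)),.015,(260,222,300,255)))
print('white side',rect(g,cv2.inRange(hsv,(0,0,215),(180,45,255)),.003,(295,245,350,272)))
print('btray side',rect(g,cv2.inRange(hsv,(99,90,80),(118,255,255)),.003,(322,212,352,236)))
plan((.6288,.264,.10,1.465),(.6288,.264,.019,1.465))
E
```

```text
white wrist (array([0.4646, 0.3658]), array([0.0736, 0.1162]), 0.023)
bwax side (array([0.6267, 0.2714]), array([0.0499, 0.1089]), 1.477)
white side (array([0.4644, 0.3605]), array([0.0661, 0.114 ]), 0.022)
btray side (array([0.4685, 0.0995]), array([0.0621, 0.095 ]), -1.446)
0 | 0.007 0.078 0.121 0.0 0.0 0.0 | rows 1.7
0 | 0.0 0.0 0.162 0.0 0.0 0.0 | rows 1.9
```

Call:
servo_tool:
  motion: "0.007 0.078 0.121 0 0 0; 0.007 0.078 0.121 0 0 0; 0.007 0.078 0.121 0 0 0; 0.007 0.078 0.121 0 0 0"

```text
time_s: 2.15
eef_pos: [0.628, 0.2628, 0.0986]
ee_rot: [[0.107, 0.994, -0.003], [0.994, -0.107, -0.001], [-0.001, -0.002, -1.0]]
force: [0.6, -0.7, -0.2]
width: 0.088
grip_force: 0.0
```

Call:
servo_tool:
  motion: "0 0 0.06 0 0 0; 0 0 0.12 0 0 0; 0 0 0.15 0 0 0; 0 0 0.162 0 0 0; 0 0 0.162 0 0 0"

```text
time_s: 2.57
eef_pos: [0.6285, 0.2622, 0.0187]
ee_rot: [[0.108, 0.994, -0.001], [0.994, -0.108, -0.0], [-0.0, -0.001, -1.0]]
force: [-0.8, -0.2, 0.2]
width: 0.0876
grip_force: 0.0
```

Call:
servo_tool:
  motion: "0 0 0 0 0 0; 0 0 0 0 0 0; 0 0 0 0 0 0; 0 0 0 0 0 0; 0 0 0 0 0 0"
  grip: 1
  grip_force: 25

```text
time_s: 2.98
eef_pos: [0.6298, 0.2617, 0.0195]
ee_rot: [[0.109, 0.994, 0.001], [0.994, -0.109, 0.001], [0.001, 0.001, -1.0]]
force: [-0.0, 0.2, -0.0]
width: 0.0575
grip_force: 0.0
```

Call:
servo_tool:
  motion: "0 0 0 0 0 0; 0 0 0 0 0 0; 0 0 0 0 0 0"

```text
time_s: 3.23
eef_pos: [0.6294, 0.2615, 0.0188]
ee_rot: [[0.109, 0.994, -0.0], [0.994, -0.109, 0.0], [0.0, -0.0, -1.0]]
force: [-0.9, -0.1, 1.9]
width: 0.042
grip_force: 25.0
```

```bash
python3 - <<'E'
from h import *
plan((.6294,.2615,.12,1.465),(.485,.03,.16,1.696))
E
```

```text
0 | 0.0 0.0 -0.202 0.0 0.0 -0.001 | rows 2.4
0 | -0.246 -0.119 -0.04 0.0 0.0 -0.037 | rows 3.3
1 | -0.23 -0.146 -0.04 0.0 0.0 -0.037 | rows 3.3
```

Call:
servo_tool:
  motion: "0 0 -0.08 0 0 0; 0 0 -0.15 0 0 0; 0 0 -0.202 0 0 0; 0 0 -0.202 0 0 0"

```text
time_s: 3.57
eef_pos: [0.6329, 0.2625, 0.1258]
ee_rot: [[0.11, 0.994, 0.008], [0.994, -0.11, 0.004], [0.005, 0.008, -1.0]]
force: [1.6, -1.3, -0.4]
width: 0.0414
grip_force: 25.0
```

Call:
servo_tool:
  motion: "-0.06 -0.03 -0.01 0 0 -0.01; -0.12 -0.06 -0.02 0 0 -0.02; -0.2 -0.1 -0.03 0 0 -0.03; -0.246 -0.119 -0.04 0 0 -0.037; -0.246 -0.119 -0.04 0 0 -0.037"

```text
time_s: 3.98
eef_pos: [0.5537, 0.1387, 0.1395]
ee_rot: [[-0.0, 1.0, -0.003], [1.0, 0.0, -0.003], [-0.003, -0.003, -1.0]]
force: [-0.3, -1.1, -1.5]
width: 0.0419
grip_force: 25.0
```

Call:
servo_tool:
  motion: "-0.06 -0.04 -0.01 0 0 -0.01; -0.12 -0.08 -0.02 0 0 -0.02; -0.19 -0.12 -0.03 0 0 -0.03; -0.23 -0.146 -0.04 0 0 -0.037; -0.23 -0.146 -0.04 0 0 -0.037"

```text
time_s: 4.4
eef_pos: [0.4816, 0.0254, 0.1596]
ee_rot: [[-0.117, 0.993, -0.002], [0.993, 0.117, -0.001], [-0.001, -0.002, -1.0]]
force: [0.1, -0.6, -0.7]
width: 0.0414
grip_force: 25.0
```

Call:
servo_tool:
  motion: "0 0 0 0 0 0; 0 0 0 0 0 0"

```text
time_s: 4.57
eef_pos: [0.4851, 0.0313, 0.1594]
ee_rot: [[-0.123, 0.992, 0.0], [0.992, 0.123, 0.0], [0.0, 0.0, -1.0]]
force: [0.2, 1.0, -0.9]
width: 0.0417
grip_force: 25.0
```

```bash
python3 - <<'E'
from h import *
g=get_image('wrist');cv2.imwrite('pics/w2.png',g['frame'][...,::-1]);hsv=cv2.cvtColor(g['frame'],cv2.COLOR_RGB2HSV)
print(state()['eef_pos'],rect(g,cv2.inRange(hsv,(101,90,60),(118,255,255)),.003,(0,0,640,400)))
E
```

```text
[0.48517673 0.03171472 0.15932938] (array([0.4682, 0.1056]), array([0.0596, 0.1019]), -1.447)
```

View pics/w2.png

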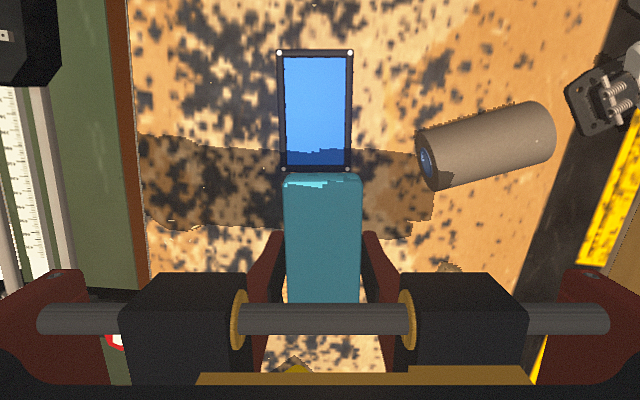

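The tray lining is centred at (317,110) and the held wax's far end is at (322,177). I'll use that edge to get the wax's offset in the grip.

```bash
python3 - <<'E'
from h import *
g=get_image('wrist');hsv=cv2.cvtColor(g['frame'],cv2.COLOR_RGB2HSV)
s=state();p=np.array(s['eef_pos']);R=np.array(s['ee_rot'])
m=cv2.inRange(hsv,(80,70,60),(100,255,255));m[:165]=0;m[230:]=0
v0=[np.flatnonzero(m[:,u])[0] for u in range(300,346,5)];print(v0)
e=onplane(g,[[322,np.median(v0)]],p[2]+.003)[0]
print('wax centre along tool x from TCP',(R.T@np.r_[e-p[:2],0])[0]-.0425)
E
```

```text
[np.int64(173), np.int64(173), np.int64(173), np.int64(173), np.int64(173), np.int64(173), np.int64(173), np.int64(173), np.int64(173), np.int64(173)]
wax centre along tool x from TCP 0.005604048589995178
```

```bash
python3 - <<'E'
from h import *
plan((.469,.102,.06,1.696),(.469,.102,.0225,1.696))
E
```

```text
0 | 0.143 -0.015 0.199 0.0 0.0 0.0 | rows 2.9
0 | 0.0 0.0 0.075 0.0 0.0 0.0 | rows 0.9
```

Call:
servo_tool:
  motion: "0.05 -0.005 0.05 0 0 0; 0.1 -0.01 0.1 0 0 0; 0.143 -0.015 0.16 0 0 0; 0.143 -0.015 0.199 0 0 0; 0.143 -0.015 0.199 0 0 0"

```text
time_s: 5.08
eef_pos: [0.4657, 0.1023, 0.0565]
ee_rot: [[-0.128, 0.992, -0.006], [0.992, 0.127, -0.002], [-0.001, -0.007, -1.0]]
force: [-0.9, -0.2, -2.6]
width: 0.0415
grip_force: 25.0
```

Call:
servo_tool:
  motion: "0 0 0.03 0 0 0; 0 0 0.06 0 0 0; 0 0 0.075 0 0 0; 0 0 0.075 0 0 0; 0 0 0.075 0 0 0"

```text
time_s: 5.5
eef_pos: [0.4689, 0.1002, 0.0231]
ee_rot: [[-0.122, 0.993, 0.0], [0.993, 0.122, -0.0], [-0.0, 0.0, -1.0]]
force: [-0.3, 0.5, -1.7]
width: 0.0419
grip_force: 25.0
```

Call:
servo_tool:
  motion: "0 0 0 0 0 0; 0 0 0 0 0 0; 0 0 0 0 0 0; 0 0 0 0 0 0; 0 0 0 0 0 0"
  grip: 0

```text
time_s: 5.92
eef_pos: [0.4685, 0.1004, 0.023]
ee_rot: [[-0.123, 0.992, 0.001], [0.992, 0.123, 0.0], [0.0, 0.001, -1.0]]
force: [-0.4, 0.0, 0.4]
width: 0.0716
grip_force: 0.0
```

Call:
servo_tool:
  motion: "0 0 -0.1 0 0 0; 0 0 -0.18 0 0 0; 0 0 -0.25 0 0 0; 0 0 -0.28 0 0 0; 0 0 -0.28 0 0 0"

```text
time_s: 6.33
eef_pos: [0.4709, 0.1011, 0.1667]
ee_rot: [[-0.122, 0.992, 0.007], [0.992, 0.122, 0.004], [0.003, 0.008, -1.0]]
force: [-0.1, -0.2, 0.8]
width: 0.0876
grip_force: 0.0
```

```bash
python3 - <<'E'
from h import *
g=get_image('wrist');hsv=cv2.cvtColor(g['frame'],cv2.COLOR_RGB2HSV)
print('tray wrist (partly hidden)',rect(g,cv2.inRange(hsv,(80,70,60),(100,255,255)),.025,(0,0,640,400)))
# next: grey, hover with camera to +x
plan((.50,.10,.2,.9),(.55,.08,.19,.399))
E
```

```text
tray wrist (partly hidden) (array([0.4685, 0.1046]), array([0.0412, 0.0846]), -1.449)
0 | -0.005 0.03 -0.035 0.001 -0.001 0.126 | rows 3.2
1 | 0.008 0.03 -0.036 0.0 0.0 0.127 | rows 3.2
0 | 0.031 0.103 0.02 0.0 0.0 0.159 | rows 4.0
```

Blue wax is centred in its tray to within about 1 mm. The grey roll is next.

Call:
servo_tool:
  motion: "-0.005 0.03 -0.035 0 0 0.126; -0.005 0.03 -0.035 0 0 0.126; -0.005 0.03 -0.035 0 0 0.126; -0.005 0.03 -0.035 0 0 0.126; -0.005 0.03 -0.035 0 0 0.126"

```text
time_s: 6.8
eef_pos: [0.4825, 0.0995, 0.1788]
ee_rot: [[0.267, 0.964, -0.002], [0.964, -0.267, -0.001], [-0.002, -0.002, -1.0]]
force: [-0.3, 0.4, 0.1]
width: 0.088
grip_force: 0.0
```

Call:
servo_tool:
  motion: "0.008 0.03 -0.036 0 0 0.127; 0.008 0.03 -0.036 0 0 0.127; 0.008 0.03 -0.036 0 0 0.127; 0.008 0.03 -0.036 0 0 0.127; 0.008 0.03 -0.036 0 0 0.127"

```text
time_s: 7.22
eef_pos: [0.4984, 0.0994, 0.1974]
ee_rot: [[0.619, 0.785, -0.001], [0.785, -0.619, -0.001], [-0.002, -0.001, -1.0]]
force: [-0.1, 0.1, -0.4]
width: 0.0879
grip_force: 0.0
```

Call:
servo_tool:
  motion: "0.031 0.103 0.02 0 0 0.159; 0.031 0.103 0.02 0 0 0.159; 0.031 0.103 0.02 0 0 0.159; 0.031 0.103 0.02 0 0 0.159; 0.031 0.103 0.02 0 0 0.159"

```text
time_s: 7.63
eef_pos: [0.5486, 0.0793, 0.1872]
ee_rot: [[0.921, 0.389, -0.002], [0.389, -0.921, -0.001], [-0.002, 0.0, -1.0]]
force: [0.1, -0.3, -0.6]
width: 0.088
grip_force: 0.0
```

Call:
servo_tool:
  motion: "0 0 0 0 0 0; 0 0 0 0 0 0"

```text
time_s: 7.8
eef_pos: [0.5486, 0.0797, 0.1879]
ee_rot: [[0.919, 0.394, -0.001], [0.394, -0.919, 0.0], [-0.001, -0.0, -1.0]]
force: [-0.2, 0.2, -0.4]
width: 0.0875
grip_force: 0.0
```

```bash
python3 - <<'E'
from h import *
g=get_image('wrist');cv2.imwrite('pics/w3.png',g['frame'][...,::-1])
E
```

```text
(no output)
```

View pics/w3.png

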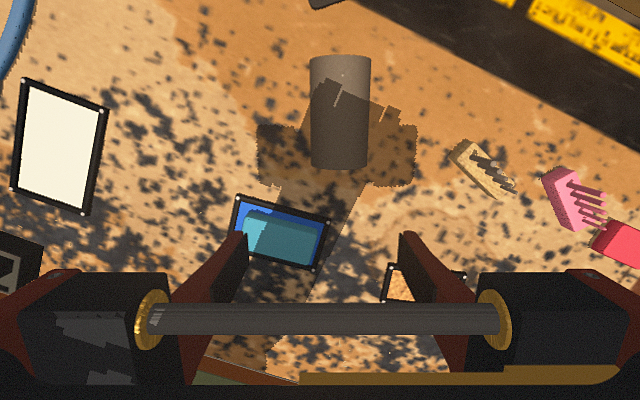

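The roll is at (340,112), with its ends at v≈57 and v≈167 and its edges at u≈310 to 371. The wooden block is at (482,168), the pink one at (572,200).

```bash
python3 - <<'E'
from h import *
g=get_image('wrist')
e=onplane(g,[[340,55],[340,169]],.056);d=e[1]-e[0]
print('ends',e.round(4).tolist(),'len',np.hypot(*d),'c',e.mean(0),'ang',np.arctan2(-d[1],-d[0]))
s=onplane(g,[[310,70],[371,70],[313,160],[369,160]],.036);print('width',np.hypot(*(s[1]-s[0])),np.hypot(*(s[3]-s[2])),s.mean(0),g['pose'][:3,3])
f=onplane(g,[[23,79],[107,109],[87,214],[12,190]],.007);print('white',f.mean(0),[np.hypot(*(f[i]-f[i-1])).round(4) for i in range(4)],f[1]-f[2])
w=onplane(g,[[467,140],[450,164],[498,198],[515,180]],.024);print('wood',w.round(4).tolist())
E
```

```text
ends [[0.6683, 0.1155], [0.5777, 0.075]] len 0.09919450638599256 c [0.62300443 0.09522816] ang 0.42052280941534864
width 0.05683987153379242 0.056576626876741254 [0.62185141 0.09273213] [0.620334   0.11067958 0.33947788]
white [0.46632416 0.36324731] [np.float64(0.1271), np.float64(0.0865), np.float64(0.1268), np.float64(0.085)] [0.12672061 0.00279192]
wood [[0.6521, -0.0371], [0.6235, -0.0335], [0.6115, -0.1004], [0.6359, -0.1062]]
```

```bash
python3 - <<'E'
from h import *
plan((.623,.0945,.13,.405),(.623,.0945,.027,.405))
E
```

```text
0 | 0.148 0.031 0.116 0.0 0.0 -0.001 | rows 2.3
0 | 0.0 0.0 0.206 0.0 0.0 0.0 | rows 2.5
```

Call:
servo_tool:
  motion: "0.074 0.015 0.05 0 0 0; 0.148 0.031 0.1 0 0 0; 0.148 0.031 0.116 0 0 -0.001; 0.148 0.031 0.116 0 0 -0.001; 0.148 0.031 0.116 0 0 -0.001"

```text
time_s: 8.32
eef_pos: [0.6222, 0.0934, 0.1295]
ee_rot: [[0.92, 0.392, -0.002], [0.392, -0.92, -0.001], [-0.002, -0.0, -1.0]]
force: [-0.3, -0.2, 0.2]
width: 0.0876
grip_force: 0.0
```

Call:
servo_tool:
  motion: "0 0 0.06 0 0 0; 0 0 0.12 0 0 0; 0 0 0.18 0 0 0; 0 0 0.206 0 0 0; 0 0 0.206 0 0 0"

```text
time_s: 8.73
eef_pos: [0.6207, 0.0937, 0.0257]
ee_rot: [[0.92, 0.392, -0.004], [0.392, -0.92, -0.001], [-0.004, -0.001, -1.0]]
force: [0.1, 0.6, -0.4]
width: 0.0874
grip_force: 0.0
```

Call:
servo_tool:
  motion: "0 0 0 0 0 0; 0 0 0 0 0 0; 0 0 0 0 0 0; 0 0 0 0 0 0; 0 0 0 0 0 0"
  grip: 1
  grip_force: 30

```text
time_s: 9.15
eef_pos: [0.6239, 0.0943, 0.0283]
ee_rot: [[0.92, 0.392, 0.002], [0.392, -0.92, 0.001], [0.002, 0.0, -1.0]]
force: [-2.5, 6.1, 2.8]
width: 0.0582
grip_force: 3.5
```

Call:
servo_tool:
  motion: "0 0 0 0 0 0; 0 0 0 0 0 0"

```text
time_s: 9.32
eef_pos: [0.6239, 0.0942, 0.0283]
ee_rot: [[0.92, 0.392, 0.001], [0.392, -0.92, 0.001], [0.001, -0.0, -1.0]]
force: [-1.6, 0.1, 7.7]
width: 0.0579
grip_force: 30.0
```

```bash
python3 - <<'E'
from h import *
s=state();p=s['eef_pos'];print(p,s['width'],s['grip_force'])
plan((p[0],p[1],.15,.405),(.466,.364,.15,.025),(.466,.364,.08,.025),(.466,.364,.031,.025))
E
```

```text
[0.62385151 0.09422189 0.02831363] 0.05794270842345691 29.99182552099228
0 | 0.0 0.0 -0.243 0.0 0.0 -0.001 | rows 2.9
0 | -0.038 -0.31 0.0 0.0 0.0 0.061 | rows 3.7
1 | -0.097 -0.297 0.0 0.0 0.0 0.06 | rows 3.7
0 | 0.0 0.0 0.14 0.0 0.0 0.0 | rows 1.7
0 | -0.001 0.0 0.098 0.0 0.0 0.0 | rows 1.2
```

Call:
servo_tool:
  motion: "0 0 -0.06 0 0 0; 0 0 -0.12 0 0 0; 0 0 -0.19 0 0 0; 0 0 -0.243 0 0 0; 0 0 -0.243 0 0 0"

```text
time_s: 9.73
eef_pos: [0.6264, 0.0939, 0.1542]
ee_rot: [[0.92, 0.391, 0.008], [0.391, -0.92, 0.002], [0.009, 0.001, -1.0]]
force: [0.8, -1.4, -2.6]
width: 0.058
grip_force: 30.0
```

Call:
servo_tool:
  motion: "-0.01 -0.08 0 0 0 0.015; -0.02 -0.16 0 0 0 0.03; -0.03 -0.24 0 0 0 0.045; -0.038 -0.31 0 0 0 0.061; -0.038 -0.31 0 0 0 0.061"

```text
time_s: 10.15
eef_pos: [0.5394, 0.2384, 0.1464]
ee_rot: [[0.976, 0.219, -0.006], [0.219, -0.976, 0.003], [-0.005, -0.004, -1.0]]
force: [-0.6, -0.2, -3.4]
width: 0.0581
grip_force: 30.0
```

Call:
servo_tool:
  motion: "-0.025 -0.075 0 0 0 0.015; -0.05 -0.15 0 0 0 0.03; -0.075 -0.22 0 0 0 0.045; -0.097 -0.297 0 0 0 0.06; -0.097 -0.297 0 0 0 0.06"

```text
time_s: 10.57
eef_pos: [0.4601, 0.3735, 0.1466]
ee_rot: [[0.999, 0.033, -0.005], [0.033, -0.999, 0.002], [-0.004, -0.002, -1.0]]
force: [-0.6, 1.6, -2.4]
width: 0.0576
grip_force: 30.0
```

Call:
servo_tool:
  motion: "0 0 0.04 0 0 0; 0 0 0.08 0 0 0; 0 0 0.12 0 0 0; 0 0 0.14 0 0 0; 0 0 0.14 0 0 0"

```text
time_s: 10.98
eef_pos: [0.4648, 0.3627, 0.0758]
ee_rot: [[1.0, 0.023, -0.004], [0.023, -1.0, -0.004], [-0.004, 0.004, -1.0]]
force: [-0.4, 0.0, -2.6]
width: 0.0579
grip_force: 30.0
```

```bash
python3 - <<'E'
from h import *
g=get_image('wrist');cv2.imwrite('pics/w4.png',g['frame'][...,::-1])
print(state()['eef_pos']);plan((.466,.364,.0315,.025))
E
```

```text
[0.46590083 0.36323911 0.07739122]
0 | 0.0 -0.002 0.092 0.001 0.001 -0.001 | rows 1.1
```

View pics/w4.png

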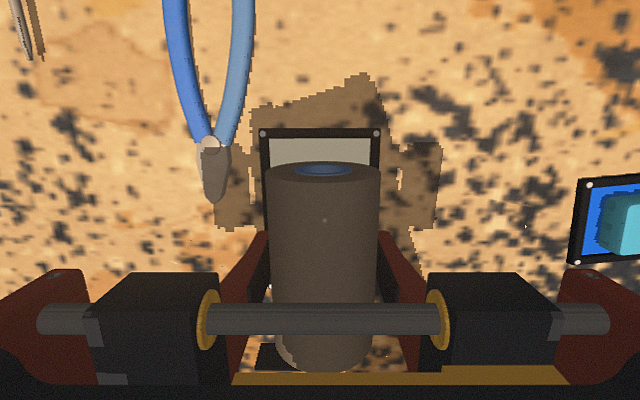

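The roll is held above the white tray, its end face spanning v≈160 to 182. The tray's far inner rim is at v≈138, and the cutters are clear at (215,170).

```bash
python3 - <<'E'
from h import *
g=get_image('wrist')
print(onplane(g,[[322,182],[322,185]],.107)-[.0505,0], onplane(g,[[262,130],[380,130],[321,138]],.007), state()['eef_pos'])
E
```

```text
[[0.4649366  0.36533271]
 [0.46365994 0.36530496]] [[0.52929847 0.40876673]
 [0.53119228 0.3240602 ]
 [0.52458982 0.36631141]] [0.46673172 0.36379152 0.07853729]
```

Call:
servo_tool:
  motion: "0 -0.003 0.04 0 0 0; 0.001 -0.003 0.07 0 0 0; 0.001 -0.003 0.092 0 0 0; 0.001 -0.003 0.092 0 0 0; 0.001 -0.003 0.092 0 0 0"

```text
time_s: 11.5
eef_pos: [0.4674, 0.3658, 0.0332]
ee_rot: [[1.0, 0.022, 0.0], [0.022, -1.0, 0.0], [0.0, -0.0, -1.0]]
force: [-0.3, 0.1, -2.5]
width: 0.0578
grip_force: 30.0
```

Call:
servo_tool:
  motion: "0 0 0 0 0 0; 0 0 0 0 0 0"

```text
time_s: 11.67
eef_pos: [0.4675, 0.366, 0.0336]
ee_rot: [[1.0, 0.022, 0.001], [0.022, -1.0, 0.001], [0.001, -0.001, -1.0]]
force: [0.0, 0.7, -2.2]
width: 0.0579
grip_force: 30.0
```

Call:
servo_tool:
  motion: "0 0 0.003 0 0 0; 0 0 0.003 0 0 0"

```text
time_s: 11.83
eef_pos: [0.467, 0.3659, 0.0314]
ee_rot: [[1.0, 0.022, 0.0], [0.022, -1.0, 0.0], [0.0, -0.0, -1.0]]
force: [0.5, -0.3, -2.2]
width: 0.0579
grip_force: 30.0
```

Call:
servo_tool:
  motion: "0 0 0 0 0 0; 0 0 0 0 0 0; 0 0 0 0 0 0; 0 0 0 0 0 0; 0 0 0 0 0 0"
  grip: 0

```text
time_s: 12.25
eef_pos: [0.4671, 0.3658, 0.0313]
ee_rot: [[1.0, 0.022, 0.0], [0.022, -1.0, 0.0], [0.0, -0.0, -1.0]]
force: [-1.0, 0.6, -0.5]
width: 0.0866
grip_force: 0.0
```

Call:
servo_tool:
  motion: "0 0 -0.08 0 0 0; 0 0 -0.16 0 0 0; 0 0 -0.24 0 0 0; 0 0 -0.28 0 0 0; 0 0 -0.28 0 0 0"

```text
time_s: 12.67
eef_pos: [0.4697, 0.3673, 0.1762]
ee_rot: [[1.0, 0.022, 0.006], [0.022, -1.0, 0.006], [0.006, -0.006, -1.0]]
force: [0.8, -0.1, -0.1]
width: 0.0879
grip_force: 0.0
```

```bash
python3 - <<'E'
from h import *
# wood block hover, tool x toward +y
plan((.50,.25,.18,.6),(.56,.05,.18,1.2),(.63,-.14,.17,1.4))
E
```

```text
0 | 0.056 0.236 -0.009 -0.001 -0.002 -0.184 | rows 4.6
0 | -0.063 0.199 0.0 0.0 0.0 -0.096 | rows 2.5
1 | -0.12 0.171 0.0 0.0 -0.001 -0.095 | rows 2.5
0 | -0.152 0.134 0.01 0.0 0.0 -0.032 | rows 2.4
1 | -0.164 0.118 0.01 0.0 0.0 -0.032 | rows 2.4
```

Call:
servo_tool:
  motion: "0.056 0.236 -0.009 0 0 -0.184; 0.056 0.236 -0.009 0 0 -0.184; 0.056 0.236 -0.009 0 0 -0.184; 0.056 0.236 -0.009 0 0 -0.184; 0.056 0.236 -0.009 0 0 -0.184"

```text
time_s: 13.08
eef_pos: [0.498, 0.245, 0.1752]
ee_rot: [[0.825, 0.566, -0.001], [0.566, -0.825, -0.001], [-0.001, 0.0, -1.0]]
force: [-0.0, 1.3, -0.1]
width: 0.0881
grip_force: 0.0
```

Call:
servo_tool:
  motion: "-0.063 0.199 0 0 0 -0.096; -0.063 0.199 0 0 0 -0.096; -0.063 0.199 0 0 0 -0.096; -0.063 0.199 0 0 0 -0.096"

```text
time_s: 13.42
eef_pos: [0.5287, 0.1419, 0.1752]
ee_rot: [[0.625, 0.781, -0.0], [0.781, -0.625, -0.002], [-0.002, 0.001, -1.0]]
force: [0.7, 0.3, -0.1]
width: 0.0876
grip_force: 0.0
```

Call:
servo_tool:
  motion: "-0.12 0.171 0 0 0 -0.095; -0.12 0.171 0 0 0 -0.095; -0.12 0.171 0 0 0 -0.095; -0.12 0.171 0 0 0 -0.095"

```text
time_s: 13.75
eef_pos: [0.5583, 0.0422, 0.1753]
ee_rot: [[0.367, 0.93, 0.0], [0.93, -0.367, -0.003], [-0.002, 0.001, -1.0]]
force: [-0.0, 0.1, 0.6]
width: 0.0878
grip_force: 0.0
```

Call:
servo_tool:
  motion: "-0.152 0.134 0.01 0 0 -0.032; -0.152 0.134 0.01 0 0 -0.032; -0.152 0.134 0.01 0 0 -0.032; -0.152 0.134 0.01 0 0 -0.032"

```text
time_s: 14.08
eef_pos: [0.593, -0.0511, 0.1699]
ee_rot: [[0.274, 0.962, -0.0], [0.962, -0.274, -0.002], [-0.002, 0.0, -1.0]]
force: [0.1, -0.8, -0.2]
width: 0.0874
grip_force: 0.0
```

Call:
servo_tool:
  motion: "-0.164 0.118 0.01 0 0 -0.032; -0.164 0.118 0.01 0 0 -0.032; -0.164 0.118 0.01 0 0 -0.032; -0.164 0.118 0.01 0 0 -0.032; -0.164 0.118 0.01 0 0 -0.032"

```text
time_s: 14.5
eef_pos: [0.6273, -0.1404, 0.1645]
ee_rot: [[0.17, 0.985, -0.002], [0.985, -0.17, 0.001], [0.001, -0.002, -1.0]]
force: [-0.0, 0.4, 0.9]
width: 0.0881
grip_force: 0.0
```

```bash
python3 - <<'E'
from h import *
for i in range(2): g=get_image('wrist')
cv2.imwrite('pics/w5.png',g['frame'][...,::-1])
E
```

```text
(no output)
```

View pics/w5.png

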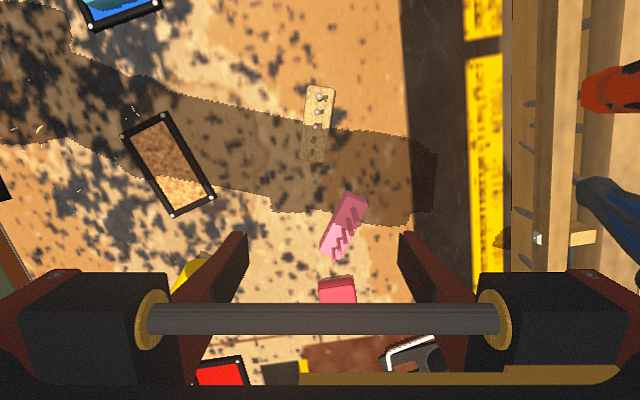

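The wooden block is at (318,124), half in shadow, the pink one at (345,225) and the cork tray at (168,165). I'll zoom on the block.

```bash
python3 - <<'E'
import cv2
f=cv2.imread('pics/w5.png')[70:180,270:370]
cv2.imwrite('pics/w5c.png',cv2.resize(f,None,fx=5,fy=5,interpolation=cv2.INTER_CUBIC))
E
```

```text
(no output)
```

View pics/w5c.png

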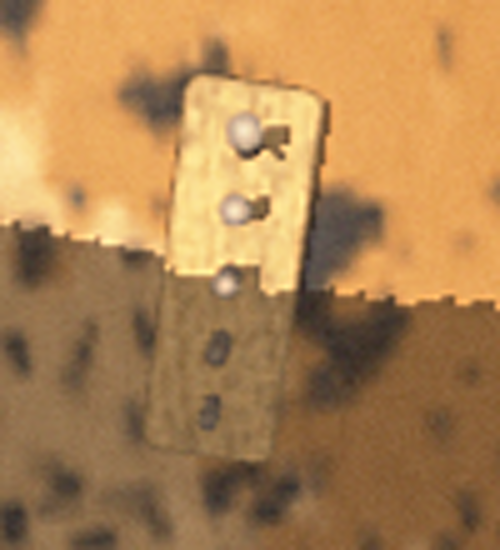

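The zoom shows the block's top-face corners at crop (186,74), (322,94), (270,460) and (148,447).

```bash
python3 - <<'E'
from h import *
g=get_image('wrist')
w=onplane(g,np.array([[186,74],[322,94],[270,460],[148,447]])/5+[269.6,69.6],.024)
print(w.round(4).tolist(),'c',w.mean(0).round(4),[np.hypot(*(w[i]-w[i-1])).round(4) for i in range(4)])
d=(w[0]+w[1]-w[2]-w[3]);a=np.arctan2(d[1],d[0]);print('ang',a)
t=onplane(g,[[163,112],[214,196],[172,216],[122,136]],.007);e=(t[0]+t[3]-t[1]-t[2]);print('cork',t.mean(0),[np.hypot(*(t[i]-t[i-1])).round(4) for i in range(4)],np.arctan2(e[1],e[0]))
c=w.mean(0);plan((c[0],c[1],.12,a),(c[0],c[1],.021,a))
E
```

```text
[[0.6298, -0.0357], [0.6536, -0.0432], [0.6332, -0.1078], [0.6102, -0.1014]] c [ 0.6317 -0.0721] [np.float64(0.0685), np.float64(0.025), np.float64(0.0678), np.float64(0.0239)]
ang 1.2727163146175868
cork [ 0.47294173 -0.08902209] [np.float64(0.0507), np.float64(0.0957), np.float64(0.0532), np.float64(0.0939)] 1.8425569910608242
0 | 0.132 -0.014 0.09 0.0 0.0 0.042 | rows 1.9
0 | 0.0 0.001 0.198 0.0 0.0 0.0 | rows 2.4
```

Call:
servo_tool:
  motion: "0.07 -0.007 0.03 0 0 0.021; 0.132 -0.013 0.06 0 0 0.042; 0.132 -0.013 0.09 0 0 0.042; 0.132 -0.013 0.09 0 0 0.042; 0.132 -0.013 0.09 0 0 0.042"

```text
time_s: 15.07
eef_pos: [0.6316, -0.0736, 0.1202]
ee_rot: [[0.294, 0.956, -0.002], [0.956, -0.294, 0.0], [-0.0, -0.002, -1.0]]
force: [0.2, -1.0, 0.0]
width: 0.0876
grip_force: 0.0
```

Call:
servo_tool:
  motion: "0 0 0.06 0 0 0; 0 0 0.12 0 0 0; 0 0 0.18 0 0 0; 0 0 0.201 0 0 0; 0 0 0.201 0 0 0"

```text
time_s: 15.48
eef_pos: [0.6308, -0.0758, 0.0187]
ee_rot: [[0.298, 0.955, -0.004], [0.955, -0.298, -0.0], [-0.001, -0.003, -1.0]]
force: [-0.3, -0.2, -0.9]
width: 0.088
grip_force: 0.0
```

Call:
servo_tool:
  motion: "0 0 0 0 0 0; 0 0 0 0 0 0; 0 0 0 0 0 0; 0 0 0 0 0 0; 0 0 0 0 0 0"
  grip: 1
  grip_force: 25

```text
time_s: 15.9
eef_pos: [0.6331, -0.0752, 0.0213]
ee_rot: [[0.297, 0.955, 0.002], [0.955, -0.297, 0.0], [0.001, 0.002, -1.0]]
force: [0.1, -0.2, -0.3]
width: 0.058
grip_force: 0.0
```

Call:
servo_tool:
  motion: "0 0 0 0 0 0; 0 0 0 0 0 0; 0 0 0 0 0 0; 0 0 0 0 0 0; 0 0 0 0 0 0"

```text
time_s: 16.32
eef_pos: [0.6322, -0.0752, 0.0201]
ee_rot: [[0.297, 0.955, -0.0], [0.955, -0.297, 0.0], [-0.0, -0.0, -1.0]]
force: [0.1, -0.7, -0.6]
width: 0.0259
grip_force: 25.0
```

```bash
python3 - <<'E'
from h import *
s=state();p=s['eef_pos'];print(p,s['width'],s['grip_force'])
plan((p[0],p[1],.14,1.27),(.473,-.0897,.14,1.842),(.473,-.0897,.07,1.842),(.473,-.0897,p[2]+.0035,1.842))
E
```

```text
[ 0.632212   -0.0752323   0.02007294] 0.025939427465194467 25.00057876110077
0 | 0.0 0.0 -0.24 0.0 0.0 0.0 | rows 2.9
0 | -0.122 -0.296 0.0 0.0 0.0 -0.182 | rows 4.6
0 | 0.0 0.0 0.14 0.0 0.0 0.0 | rows 1.7
0 | 0.0 0.0 0.093 0.0 0.0 0.0 | rows 1.1
```

Call:
servo_tool:
  motion: "0 0 -0.06 0 0 0; 0 0 -0.12 0 0 0; 0 0 -0.18 0 0 0; 0 0 -0.24 0 0 0; 0 0 -0.24 0 0 0"

```text
time_s: 16.73
eef_pos: [0.6358, -0.0762, 0.1461]
ee_rot: [[0.297, 0.955, 0.009], [0.955, -0.297, -0.0], [0.002, 0.009, -1.0]]
force: [0.4, -0.1, -0.2]
width: 0.0261
grip_force: 25.0
```

Call:
servo_tool:
  motion: "-0.03 -0.07 0 0 0 -0.039; -0.06 -0.14 0 0 0 -0.078; -0.09 -0.22 0 0 0 -0.117; -0.122 -0.296 0 0 0 -0.156; -0.122 -0.296 0 0 0 -0.182"

```text
time_s: 17.15
eef_pos: [0.4617, -0.0906, 0.1377]
ee_rot: [[-0.27, 0.963, -0.012], [0.963, 0.27, 0.002], [0.005, -0.011, -1.0]]
force: [-1.2, 0.2, -1.8]
width: 0.0259
grip_force: 25.0
```

Call:
servo_tool:
  motion: "0 0 0 0 0 0; 0 0 0 0 0 0"

```text
time_s: 17.32
eef_pos: [0.4735, -0.0895, 0.1403]
ee_rot: [[-0.265, 0.964, 0.001], [0.964, 0.265, 0.0], [-0.0, 0.001, -1.0]]
force: [0.6, -0.0, -0.3]
width: 0.0258
grip_force: 25.0
```

```bash
python3 - <<'E'
from h import *
s=state();print(s['eef_pos'],s['width'])
plan((.4736,-.0921,.07,1.842),(.4736,-.0921,.0235,1.842))
E
```

```text
[ 0.47347913 -0.08952473  0.14032745] 0.025823132538879995
0 | -0.005 -0.001 0.141 0.0 0.0 -0.001 | rows 1.7
0 | 0.0 0.0 0.093 0.0 0.0 0.0 | rows 1.1
```

Call:
servo_tool:
  motion: "-0.005 -0.001 0.05 0 0 0; -0.005 -0.001 0.1 0 0 0; -0.005 -0.001 0.141 0 0 -0.001; -0.005 -0.001 0.141 0 0 -0.001; -0.005 -0.001 0.141 0 0 -0.001"

```text
time_s: 17.73
eef_pos: [0.4738, -0.0921, 0.069]
ee_rot: [[-0.269, 0.963, -0.002], [0.963, 0.269, -0.001], [-0.0, -0.002, -1.0]]
force: [-1.1, 0.3, -0.5]
width: 0.026
grip_force: 25.0
```

Call:
servo_tool:
  motion: "0 0 0.03 0 0 0; 0 0 0.06 0 0 0; 0 0 0.09 0 0 0; 0 0 0.092 0 0 0; 0 0 0.092 0 0 0"

```text
time_s: 18.15
eef_pos: [0.4742, -0.0922, 0.0243]
ee_rot: [[-0.27, 0.963, 0.001], [0.963, 0.27, -0.0], [-0.0, 0.001, -1.0]]
force: [-0.4, 0.4, -0.3]
width: 0.0258
grip_force: 25.0
```

Call:
servo_tool:
  motion: "0 0 0 0 0 0; 0 0 0 0 0 0; 0 0 0 0 0 0"

```text
time_s: 18.4
eef_pos: [0.4739, -0.0922, 0.0246]
ee_rot: [[-0.27, 0.963, 0.002], [0.963, 0.27, -0.0], [-0.0, 0.002, -1.0]]
force: [0.2, -0.9, -1.7]
width: 0.0258
grip_force: 25.0
```

Call:
servo_tool:
  motion: "0 0 0.002 0 0 0; 0 0 0.002 0 0 0"

```text
time_s: 18.57
eef_pos: [0.4734, -0.0921, 0.023]
ee_rot: [[-0.27, 0.963, 0.001], [0.963, 0.27, 0.0], [-0.0, 0.001, -1.0]]
force: [-1.0, 1.1, 2.4]
width: 0.0256
grip_force: 25.0
```

Call:
servo_tool:
  motion: "0 0 0 0 0 0; 0 0 0 0 0 0; 0 0 0 0 0 0; 0 0 0 0 0 0; 0 0 0 0 0 0"
  grip: 0

```text
time_s: 18.98
eef_pos: [0.4731, -0.0921, 0.0226]
ee_rot: [[-0.27, 0.963, -0.0], [0.963, 0.27, 0.0], [0.0, -0.0, -1.0]]
force: [1.1, 0.4, 0.2]
width: 0.0557
grip_force: 0.0
```

Call:
servo_tool:
  motion: "0 0 0 0 0 0"

```text
time_s: 19.07
eef_pos: [0.4731, -0.0921, 0.0226]
ee_rot: [[-0.27, 0.963, -0.0], [0.963, 0.27, 0.0], [0.0, -0.0, -1.0]]
force: [-0.3, -0.2, -0.1]
width: 0.0622
grip_force: 0.0
```

Call:
servo_tool:
  motion: "0 0 -0.06 0 0 0; 0 0 -0.14 0 0 0; 0 0 -0.22 0 0 0; 0 0 -0.28 0 0 0; 0 0 -0.28 0 0 0"

```text
time_s: 19.48
eef_pos: [0.4766, -0.0927, 0.1681]
ee_rot: [[-0.27, 0.963, 0.01], [0.963, 0.27, 0.0], [-0.002, 0.01, -1.0]]
force: [0.8, -0.4, -0.0]
width: 0.0874
grip_force: 0.0
```

```bash
python3 - <<'E'
from h import *
for i in range(2): get_image('top')
plan((.52,-.18,.17,.95),(.555,-.277,.16,.026))
E
```

```text
0 | -0.097 0.021 -0.006 0.0 0.0 0.142 | rows 3.6
1 | -0.079 0.061 -0.007 0.001 -0.001 0.143 | rows 3.6
0 | -0.059 0.085 0.01 0.0 0.0 0.147 | rows 3.7
1 | -0.015 0.102 0.01 0.0 0.0 0.147 | rows 3.7
```

Call:
servo_tool:
  motion: "-0.097 0.021 -0.006 0 0 0.142; -0.097 0.021 -0.006 0 0 0.142; -0.097 0.021 -0.006 0 0 0.142; -0.097 0.021 -0.006 0 0 0.142; -0.097 0.021 -0.006 0 0 0.142"

```text
time_s: 20.0
eef_pos: [0.4951, -0.136, 0.1637]
ee_rot: [[0.175, 0.985, -0.004], [0.985, -0.175, -0.0], [-0.001, -0.004, -1.0]]
force: [-0.5, -0.2, -0.0]
width: 0.0879
grip_force: 0.0
```

Call:
servo_tool:
  motion: "-0.079 0.061 -0.007 0 0 0.143; -0.079 0.061 -0.007 0 0 0.143; -0.079 0.061 -0.007 0 0 0.143; -0.079 0.061 -0.007 0 0 0.143; -0.079 0.061 -0.007 0 0 0.143"

```text
time_s: 20.42
eef_pos: [0.5187, -0.18, 0.1676]
ee_rot: [[0.583, 0.813, -0.003], [0.813, -0.583, -0.0], [-0.002, -0.002, -1.0]]
force: [-0.6, 1.2, 0.2]
width: 0.0877
grip_force: 0.0
```

Call:
servo_tool:
  motion: "-0.059 0.085 0.01 0 0 0.147; -0.059 0.085 0.01 0 0 0.147; -0.059 0.085 0.01 0 0 0.147; -0.059 0.085 0.01 0 0 0.147; -0.059 0.085 0.01 0 0 0.147"

```text
time_s: 20.83
eef_pos: [0.5363, -0.2286, 0.1629]
ee_rot: [[0.883, 0.469, -0.002], [0.469, -0.883, 0.0], [-0.002, -0.001, -1.0]]
force: [-0.4, -0.3, -1.3]
width: 0.088
grip_force: 0.0
```

Call:
servo_tool:
  motion: "-0.015 0.102 0.01 0 0 0.147; -0.015 0.102 0.01 0 0 0.147; -0.015 0.102 0.01 0 0 0.147; -0.015 0.102 0.01 0 0 0.147; -0.015 0.102 0.01 0 0 0.147"

```text
time_s: 21.25
eef_pos: [0.5537, -0.2771, 0.158]
ee_rot: [[1.0, 0.028, -0.002], [0.028, -1.0, 0.0], [-0.002, -0.0, -1.0]]
force: [-0.1, 1.0, -1.0]
width: 0.0879
grip_force: 0.0
```

Call:
servo_tool:
  motion: "0 0 0 0 0 0; 0 0 0 0 0 0"

```text
time_s: 21.42
eef_pos: [0.554, -0.2769, 0.1588]
ee_rot: [[1.0, 0.031, -0.001], [0.031, -1.0, 0.001], [-0.001, -0.001, -1.0]]
force: [0.5, 0.3, 0.7]
width: 0.0877
grip_force: 0.0
```

```bash
python3 - <<'E'
from h import *
g=get_image('wrist');cv2.imwrite('pics/w6.png',g['frame'][...,::-1]);hsv=cv2.cvtColor(g['frame'],cv2.COLOR_RGB2HSV)
m=cv2.inRange(hsv,(165,100,60),(180,255,255))
for z in(.022,): print(rect(g,m,z,(230,60,420,230)))
t=get_image('top');cv2.imwrite('pics/t6.png',cv2.resize(t['frame'][150:265,160:480][...,::-1],None,fx=2.5,fy=2.5,interpolation=cv2.INTER_CUBIC))
E
```

```text
(array([ 0.6221, -0.2782]), array([0.0403, 0.058 ]), -1.567)
```

View pics/w6.png

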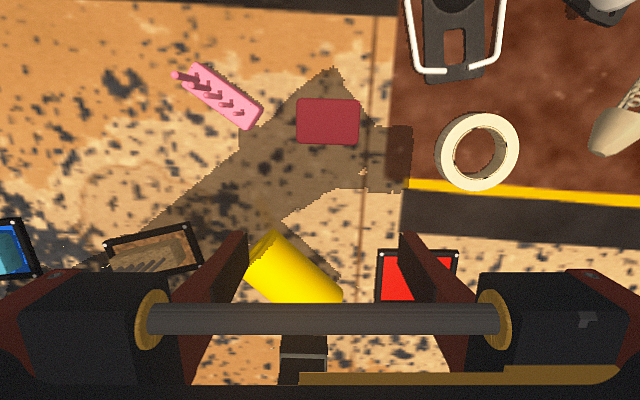

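The red wax is clear at (328,121) and the tape is at (477,150). The pink block's near corner at (262,125) is about 8 mm outside the open finger's reach. The drill block stands in the cork tray at (150,250).

```bash
python3 - <<'E'
from h import *
plan((.622,-.278,.10,.015),(.622,-.278,.019,.015))
E
```

```text
0 | 0.136 0.006 0.118 0.0 0.0 0.004 | rows 2.2
0 | 0.0 0.0 0.162 0.0 0.0 0.0 | rows 1.9
```

View pics/t6.png

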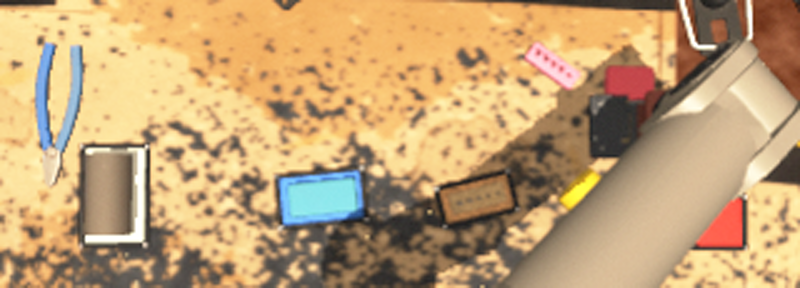

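The three placed items sit in their trays. The roll looks shifted left only by parallax from its height, which I'll check at the end. Now the red wax.

Call:
servo_tool:
  motion: "0.07 0.003 0.04 0 0 0.004; 0.136 0.006 0.08 0 0 0.004; 0.136 0.006 0.118 0 0 0.004; 0.136 0.006 0.118 0 0 0.004; 0.136 0.006 0.118 0 0 0.004"

```text
time_s: 21.93
eef_pos: [0.621, -0.2786, 0.0994]
ee_rot: [[1.0, 0.014, -0.003], [0.014, -1.0, 0.001], [-0.003, -0.001, -1.0]]
force: [-0.3, -0.1, 0.8]
width: 0.0877
grip_force: 0.0
```

Call:
servo_tool:
  motion: "0 0 0.06 0 0 0; 0 0 0.12 0 0 0; 0 0 0.15 0 0 0; 0 0 0.162 0 0 0; 0 0 0.162 0 0 0"

```text
time_s: 22.35
eef_pos: [0.6214, -0.2789, 0.0191]
ee_rot: [[1.0, 0.013, -0.001], [0.013, -1.0, 0.0], [-0.001, -0.0, -1.0]]
force: [-0.7, -0.1, 0.2]
width: 0.0879
grip_force: 0.0
```

Call:
servo_tool:
  motion: "0 0 0 0 0 0; 0 0 0 0 0 0; 0 0 0 0 0 0; 0 0 0 0 0 0; 0 0 0 0 0 0"
  grip: 1
  grip_force: 25

```text
time_s: 22.77
eef_pos: [0.6227, -0.2789, 0.02]
ee_rot: [[1.0, 0.013, 0.001], [0.013, -1.0, -0.0], [0.001, 0.0, -1.0]]
force: [0.8, 0.6, 3.8]
width: 0.0599
grip_force: 25.0
```

Call:
servo_tool:
  motion: "0 0 0 0 0 0; 0 0 0 0 0 0"

```text
time_s: 22.93
eef_pos: [0.6228, -0.2789, 0.0201]
ee_rot: [[1.0, 0.013, 0.001], [0.013, -1.0, -0.0], [0.001, 0.0, -1.0]]
force: [0.2, 0.9, 5.7]
width: 0.06
grip_force: 25.0
```

```bash
python3 - <<'E'
from h import *
s=state();p=s['eef_pos'];print(p,s['width'],s['grip_force'])
plan((p[0],p[1],.13,.015),(.40,-.35,.15,.027))
E
```

```text
[ 0.6227695  -0.2788941   0.02006759] 0.05997058664213347 24.964810609817505
0 | 0.0 0.0 -0.22 0.0 0.0 -0.001 | rows 2.6
0 | -0.224 0.068 -0.02 0.0 0.0 -0.002 | rows 2.8
1 | -0.224 0.066 -0.02 0.0 0.0 -0.001 | rows 2.8
```

```bash
python3 - <<'E'
from h import *
p=state()['eef_pos']
plan((p[0],p[1],.13,.015),(.42,-.385,.165,.027))
E
```

```text
0 | 0.0 0.0 -0.22 0.0 0.0 -0.001 | rows 2.6
0 | -0.204 0.103 -0.035 0.0 0.0 -0.002 | rows 2.8
1 | -0.205 0.101 -0.035 0.0 0.0 -0.001 | rows 2.8
```

Call:
servo_tool:
  motion: "0 0 -0.06 0 0 0; 0 0 -0.12 0 0 0; 0 0 -0.18 0 0 0; 0 0 -0.22 0 0 0; 0 0 -0.22 0 0 0"

```text
time_s: 23.35
eef_pos: [0.6243, -0.2804, 0.1339]
ee_rot: [[1.0, 0.012, 0.006], [0.013, -1.0, -0.003], [0.006, 0.003, -1.0]]
force: [0.2, -1.1, 0.5]
width: 0.0598
grip_force: 25.0
```

Call:
servo_tool:
  motion: "-0.05 0.025 -0.01 0 0 0; -0.1 0.05 -0.02 0 0 0; -0.15 0.075 -0.03 0 0 0; -0.204 0.103 -0.035 0 0 -0.002; -0.204 0.103 -0.035 0 0 -0.002"

```text
time_s: 23.77
eef_pos: [0.5142, -0.3356, 0.1468]
ee_rot: [[1.0, 0.011, -0.003], [0.011, -1.0, -0.001], [-0.003, 0.001, -1.0]]
force: [-0.5, -1.4, -0.3]
width: 0.0595
grip_force: 25.0
```

Call:
servo_tool:
  motion: "-0.06 0.03 -0.01 0 0 0; -0.12 0.06 -0.02 0 0 0; -0.17 0.085 -0.03 0 0 0; -0.205 0.101 -0.035 0 0 -0.001; -0.205 0.101 -0.035 0 0 -0.001"

```text
time_s: 24.18
eef_pos: [0.4145, -0.3864, 0.1643]
ee_rot: [[1.0, 0.015, -0.001], [0.015, -1.0, -0.0], [-0.001, 0.0, -1.0]]
force: [-0.7, 0.1, -2.5]
width: 0.0596
grip_force: 25.0
```

Call:
servo_tool:
  motion: "0 0 0 0 0 0; 0 0 0 0 0 0"

```text
time_s: 24.35
eef_pos: [0.4202, -0.3831, 0.1635]
ee_rot: [[1.0, 0.023, -0.0], [0.023, -1.0, 0.001], [-0.0, -0.001, -1.0]]
force: [0.3, -0.5, -1.6]
width: 0.0596
grip_force: 25.0
```

```bash
python3 - <<'E'
from h import *
g=get_image('wrist');cv2.imwrite('pics/w7.png',g['frame'][...,::-1]);hsv=cv2.cvtColor(g['frame'],cv2.COLOR_RGB2HSV)
print(state()['eef_pos'],state()['width'],rect(g,cv2.inRange(hsv,(0,170,60),(8,255,255)),.003,(230,60,430,300)))
E
```

```text
[ 0.42062433 -0.38289889  0.16347855] 0.06028850665655014 (array([ 0.4503, -0.3851]), array([0.0582, 0.0772]), -1.547)
```

View pics/w7.png

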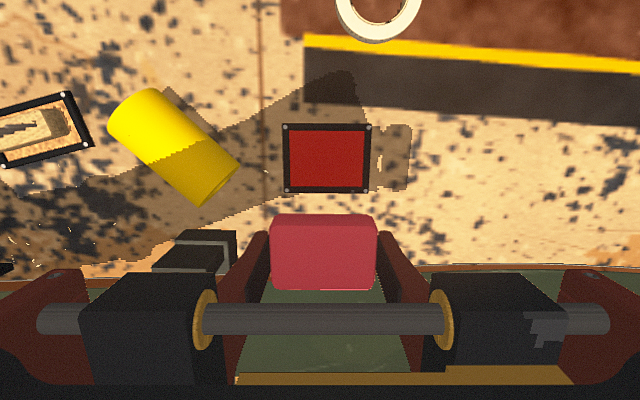

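The red tray is at (326,158) and measures 58 x 77 mm as expected. The held wax is at (323,250) and the yellow roll leaves about 30 mm clearance.

```bash
python3 - <<'E'
from h import *
plan((.4515,-.3852,.065,.025),(.4515,-.3852,.0235,.025))
E
```

```text
0 | 0.062 0.006 0.197 0.0 0.0 0.0 | rows 2.5
0 | 0.0 0.0 0.083 0.0 0.0 0.0 | rows 1.0
```

Call:
servo_tool:
  motion: "0.03 0.003 0.05 0 0 0; 0.062 0.006 0.11 0 0 0; 0.062 0.006 0.16 0 0 0; 0.062 0.006 0.197 0 0 0; 0.062 0.006 0.197 0 0 0"

```text
time_s: 24.82
eef_pos: [0.4501, -0.3832, 0.0613]
ee_rot: [[1.0, 0.025, -0.006], [0.025, -1.0, 0.004], [-0.006, -0.004, -1.0]]
force: [-0.9, 0.3, -1.5]
width: 0.0598
grip_force: 25.0
```

Call:
servo_tool:
  motion: "0 0 0.03 0 0 0; 0 0 0.06 0 0 0; 0 0 0.083 0 0 0; 0 0 0.083 0 0 0; 0 0 0.083 0 0 0"

```text
time_s: 25.23
eef_pos: [0.4503, -0.3863, 0.0238]
ee_rot: [[1.0, 0.022, -0.0], [0.022, -1.0, 0.0], [-0.0, -0.0, -1.0]]
force: [-1.0, 0.1, -0.4]
width: 0.0599
grip_force: 25.0
```

Call:
servo_tool:
  motion: "0 0 0 0 0 0; 0 0 0 0 0 0; 0 0 0 0 0 0"

```text
time_s: 25.48
eef_pos: [0.4507, -0.3864, 0.0246]
ee_rot: [[1.0, 0.022, 0.001], [0.022, -1.0, -0.0], [0.001, 0.0, -1.0]]
force: [0.4, -0.2, -0.5]
width: 0.0597
grip_force: 25.0
```

Call:
servo_tool:
  motion: "0 0 0.003 0 0 0; 0 0 0.003 0 0 0"

```text
time_s: 25.65
eef_pos: [0.4506, -0.3862, 0.0227]
ee_rot: [[1.0, 0.022, 0.0], [0.022, -1.0, 0.0], [0.0, -0.0, -1.0]]
force: [0.5, -0.1, -0.7]
width: 0.0595
grip_force: 25.0
```

Call:
servo_tool:
  motion: "0 0 0 0 0 0; 0 0 0 0 0 0; 0 0 0 0 0 0; 0 0 0 0 0 0; 0 0 0 0 0 0"
  grip: 0

```text
time_s: 26.07
eef_pos: [0.4505, -0.3863, 0.0227]
ee_rot: [[1.0, 0.022, 0.0], [0.022, -1.0, -0.0], [0.0, 0.0, -1.0]]
force: [0.4, 1.0, 0.4]
width: 0.0868
grip_force: 0.0
```

Call:
servo_tool:
  motion: "0 0 -0.06 0 0 0; 0 0 -0.14 0 0 0; 0 0 -0.22 0 0 0; 0 0 -0.28 0 0 0; 0 0 -0.28 0 0 0"

```text
time_s: 26.48
eef_pos: [0.4526, -0.3892, 0.1687]
ee_rot: [[1.0, 0.021, 0.008], [0.022, -1.0, -0.005], [0.008, 0.005, -1.0]]
force: [1.0, -1.1, -1.0]
width: 0.0879
grip_force: 0.0
```

Call:
servo_tool:
  motion: "-0.05 0.07 -0.08 0 0 0; -0.07 0.14 -0.08 0 0 0; -0.07 0.22 -0.08 0 0 0; -0.07 0.28 -0.08 0 0 0; -0.07 0.28 -0.08 0 0 0"

```text
time_s: 26.9
eef_pos: [0.4153, -0.5339, 0.2031]
ee_rot: [[1.0, 0.016, -0.001], [0.016, -1.0, -0.005], [-0.001, 0.005, -1.0]]
force: [0.1, 0.6, 1.0]
width: 0.0876
grip_force: 0.0
```

```bash
python3 - <<'E'
from h import *
g=get_image('wrist');cv2.imwrite('pics/w8.png',g['frame'][...,::-1])
g=get_image('top');f=g['frame'];hsv=cv2.cvtColor(f,cv2.COLOR_RGB2HSV);I=lambda lo,hi:cv2.inRange(hsv,lo,hi)
cv2.imwrite('pics/t8.png',cv2.resize(f[150:265,160:480][...,::-1],None,fx=2.5,fy=2.5,interpolation=cv2.INTER_CUBIC))
R=I((170,90,100),(180,255,255))
print('bwax',rect(g,I((80,70,80),(97,255,255)),.025,(268,214,310,244)))
print('rwax',rect(g,R,.025,(428,224,462,252)))
grey=cv2.morphologyEx(I((0,20,50),(25,150,215)),cv2.MORPH_OPEN,np.ones((3,3)))
print('grey',rect(g,grey,.043,(185,205,222,250)))
E
```

```text
bwax (array([0.4708, 0.102 ]), array([0.0402, 0.0833]), -1.44)
rwax (array([ 0.4526, -0.3827]), array([0.0401, 0.0618]), -1.544)
grey (array([0.4658, 0.3691]), array([0.0884, 0.1282]), 0.026)
```

View pics/t8.png

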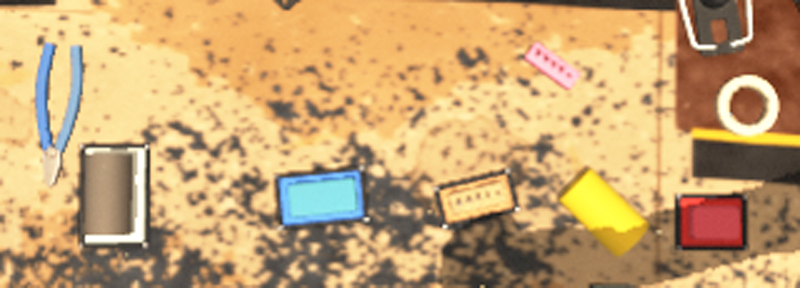

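The crop shows all four items inside their trays: roll at (110,193), blue wax (321,196), drill block (477,198), red wax (715,221). The tape, cutters and decoys have not moved. One last check on the roll using its tangent edges, and on the drill block.

```bash
python3 - <<'E'
from h import *
g=get_image('top');U=lambda a:np.array(a)/2.5+[159.7,149.7]
v=cv2.cvtColor(g['frame'],cv2.COLOR_RGB2HSV)[227,190:224];print(v[:,1:].tolist())
a=onplane(g,U([[133,193]]),.039)[0];b=onplane(g,U([[85,193]]),.025)[0];print('roll y',a[1]+.028,b[1]-.028)
print('roll x',onplane(g,U([[108,151]]),.05)[0,0]-.0505,onplane(g,U([[108,234]]),.05)[0,0]+.0505)
print('wood', onplane(g,U([[443,191],[507,176],[513,205],[448,221]]),.027).mean(0))
E
```

```text
[[75, 132], [50, 82], [44, 76], [73, 91], [66, 131], [82, 153], [87, 164], [84, 173], [85, 180], [83, 184], [83, 184], [83, 185], [84, 183], [84, 179], [84, 176], [86, 172], [82, 161], [84, 149], [87, 137], [82, 130], [85, 114], [89, 97], [67, 99], [56, 183], [55, 204], [7, 255], [2, 255], [39, 234], [49, 110], [52, 59], [98, 145], [106, 199], [108, 234], [106, 247]]
roll y 0.36130327850682104 0.3677172764068648
roll x 0.4698399090666995 0.4700967038866707
wood [ 0.47421413 -0.09064894]
```

View pics/w8.png

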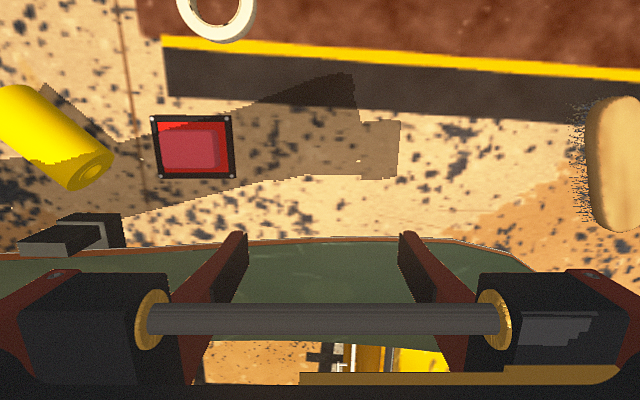

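The red wax sits inside its tray at (190,148), and every item measures within about 5 mm of its tray centre.

```bash
python3 -c "
from rig import *
print(state()['force'],state()['time_s']);print(hand_in())"
```

```text
[ 0.15917961  0.4903426  -0.46164431] 27.05
the job is handed in; nothing more can be done
None
```

I put all four items in their trays, let go of them and handed the job in at 27 s; the last camera check put each within about 5 mm of its tray's centre, with the tape and cutters not moved, but hand-in gave no verdict.

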